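# Find the keyed spacer by feel in the half-shut case and stack it in the bracket

## Robot

A 6-joint arm with a two-finger parallel gripper is mounted at the origin on the work surface. World frame = base frame: x ahead of the robot, y to its left, z up, the work surface at z = 0. Lengths are in m, angles in rad, forces in N, time in s.
With the tool pointing down it reaches from about 0.325 to 0.875 m from the base axis. Payload 4.4 kg.
Tool frame: the origin (TCP) lies midway between the tips of the shut fingers; the grasp point (between the pads) lies 19 mm behind it (ctrl.grip_point_offset is the z of the grasp point in the tool frame, in m); z points along the fingers, y is the line along which they close (so a half turn about z gives the same grasp; the last joint's range is limited). The gripper opens to 85 mm and grips with 20 to 120 N. Pads are 22 mm wide; open, the fingers measure 114 mm over their backs; the gripper's body (76 mm by 85 mm) begins 54 mm behind the grasp point. The pads swing forward as they close: fully open they stand 13 mm farther back than shut.
Start: joints at [-1.482, 0.207, 1.542, -0, 1.393, -0.15], TCP at [0.136, -0.559, 0.231] pointing down, gripper open.
Joint ranges: [-2.73, 2.73], [-0.86, 2.22], [0.23, 2.46], [-1.11, 4.25], [0.08, 2.63], [-2.82, 2.82]. Speed limits (rad/s): [2.79, 2.79, 3.14, 3.14, 3.14, 3.14].

## Interface

Orientations are given as a unit quaternion [x, y, z, w].
In Python, from plant import ctrl gives the robot as it stands.
- The arm moves only by the tool move_arm, never from a script. Its argument "steps" is one flat list of numbers, 7 for each row, row after row: the shift along the tool's x, y, z in m, then the turn, a rotation vector about the tool's x, y, z in degrees, then the finger opening in m, from 0 to 0.0854. A call has 1 to 8 rows; each row is the pose to reach, as a shift and turn from the pose commanded when the call began, along the tool's axes at that moment; what a row does not reach only later rows make up. A row lasts 1/8 s, in which the tool goes at most 62.5 mm and 10.7 degrees, less where a joint would pass 70% of its speed; a pose out of reach is approached as far as the arm can. A call with a gripper value outside its range is refused whole. The fingers move at their own pace and stop on an object; "newtons" is the grip in N (left out, the last holds). Time passes only in rows, so rows that repeat a pose let the fingers close. It gives the time, the measured TCP pose, the force, the opening and the grip force at its end, in the units of the state.
- ctrl.state(): the state, without advancing time (a new reading comes with each control period).
- ctrl.read_camera(name): name is "scene" or "top"; returns the picture (420x560x3 uint8, red, green, blue); there is no depth.
- ctrl.camera_params(name): a dict with "mtx" (3x3 intrinsics, pixels), "T" (4x4, takes a point from camera to world coordinates). Camera axes: x right, y down, z forward; pixel columns grow to the right and rows downward; lengths in m; the calibration is good to about 2 mm. A picture is of the moment at which its call begins. camera_params takes no time and is no camera call.
- ctrl.sign_off(): hands the job in; it is judged then, once.
The state is a dict: "time": time; "joint_pos": joint angles; "joint_vel": joint speeds; "joint_torque": joint torques, N m; "position": TCP position; "orientation": TCP orientation; "force": force on the tool from outside, world axes, zero at the start; "ft_torque": the same for the moment, N m; "grip_width": opening from 0.0 (shut) to 1.0 (fully open); "grip_force": force on a finger pad.
Only numpy, scipy, OpenCV 4.12 (cv2) and the standard library are available. Lean on these libraries where they do the work, as an engineer would, in place of code of your own. Each camera call takes 0.05 s, during which the arm holds its last target. There are 200 camera calls.

## Task

Somewhere in the back of the black service case, under its lid that is locked ajar, stands a spare keyed aluminium spacer: reach in from the front, find it by feel, lift it out, put it down on the rubber mat and let go. Then take it again by its top rib and stack it on the lower spacer in the axle bracket, each lug in the notch that matches it; keep hold of it until it is fully home, then let go. Leave the other loose things on the bench where they are.

Things in the scene. Friction and masses are not known exactly. Their poses are not given: they have to be found in the camera images.
- case: Fixed black service case, open at its front (-x, towards the robot). Outside 180 (x) by 330 mm (y); walls 5 mm thick, 36 mm high; floor 5 mm thick. Origin: centre of its underside, z up. A rigid lid over its rear half is fixed ajar. Only a tool tilted forward 35 to 45 deg from vertical and closing along case y fits under it.
- lid_edge (a point): Middle of the fixed lid's free edge: case x -36, z 206 mm. From there the lid (8 mm thick, full width) falls backward at 53 deg from level to its hinge at case x +90, z 38 mm. A thin stay stands at each end of it at case x +60, y +-162 mm, up to z 77 mm. Axes as the case.
- search_strip (a point): Top of the case's floor, middle of the strip where the hidden spacer stands (its own pose is not reported). Axes as the case. The spacer, the only thing in the case, is within 7 mm of this point in x but anywhere within +-85 mm in y; it stands on its lugs, rib up, its length along x within 0.1 rad, the longer lug towards the hinge (+x). A sideways push of 2 to 5 N slides it.
- seat (a point): Middle of the top face of the lower spacer fixed in the axle bracket, 46 mm above the bench; z up, x along its length (80 mm; 44 mm wide). The hidden spacer has the same 80 by 44 mm outline. Home, its body lies flat on this face, its lug feet 10 mm below it. Bracket foot 150 by 120 mm; a wheel of 180 mm diameter stands at y -140 to -184 mm.
- notch_wide (a point): Centre of the wide notch's mouth in the lower spacer: seat x +24 mm, 24 mm long (x), 11 mm deep, open to both sides in y. It takes the hidden spacer's longer lug: 20 mm long, 32 mm wide, 10 mm high, centred 24 mm from the spacer's mid-length.
- notch_narrow (a point): Centre of the narrow notch's mouth: seat x -24 mm, 14 mm long (x), 11 mm deep, open to both sides. It takes the shorter lug: 10 mm long, 32 mm wide, 10 mm high, centred 24 mm from mid-length on the other side.
- pin_wide (a joint): Thin brass spring pin, 8 mm across, in the middle of the wide notch: how far it is pressed down, in m. 0 free (its top 3 mm below the mouth), 0.007 when the spacer is home, 0.008 at its stop. Its spring is light (under 0.6 N): the spacer's weight alone keeps it down.
- pin_narrow (a joint): The same spring pin in the narrow notch: 0 free, 0.007 m when the spacer is home.
- cheeks (a point): Point midway between the bracket's two fixed steel cheeks, level with their top, 62 mm above the seat. Inner faces at y = +-25 mm, flaring out over the last 8 mm; 70 mm long in x, both x ends open. So the spacer cannot be held across its 44 mm width here: only fingers that close along its length, on its rib, fit.
- mat: Fixed black rubber mat, 150 mm (x) by 130 mm (y), 3 mm thick, kept clear; origin: centre of its underside. Here the spacer is put down. The spacer: bare aluminium, 0.45 to 0.75 kg, 80 x 44 x 64 mm high; body 24 mm high over 10 mm lugs; on it at mid-length a crosswise rib, 24 mm thick along the length, 44 mm wide, 34 to 64 mm above the feet.
- wrench: bystander: steel open-ended wrench, 180 mm long, lying flat; origin at its underside
- screwdriver: bystander: screwdriver with black handle, 200 mm long, lying flat; origin at its underside
- jar: bystander: closed clear jar, 64 mm across, 85 mm tall; origin at its underside
- disc: bystander: steel blade disc lying flat, 124 mm across, 22 mm high at its hub; origin at its underside
Mind the look-alikes: they are no part of the job. Of the things that look like the mat, the largest one is meant.

How it is judged:
On the way, in this order (a step that is already met when the one before it is completed fails the run):
1. the spacer stands on the rubber mat, let go of (the mat carries its weight, and the robot touches nothing) (contact force between mat and anything else above 3 N and contact force between each of the fingers, the arm and anything else below 0.2 N), for 0.2 s.
2. it is brought home in the bracket, both seating pins pressed by its lugs, while still held (value of joint each of pin_wide, pin_narrow above 0.005 m and contact force between the fingers and anything else above 0.5 N), for 0.05 s.
At the end, for the whole second after the job is handed in: The spacer rests with its weight (over 3 N) in the bracket, nothing is on the mat, and both its lugs are down in their notches, so that both seating pins are pressed by more than 6 mm (7 mm is home) and are still; the robot has let go (value of joint each of pin_wide, pin_narrow above 0.006 m and velocity of joint each of pin_wide, pin_narrow below 0.005 m/s and contact force between bracket and anything else above 3 N and contact force between each of mat, the fingers, the arm and anything else below 0.2 N); the robot touches nothing.
It fails at once if another loose thing on the bench is moved by more than 30 mm (distance of any of wrench, screwdriver, jar, disc from where it was at the start of the episode above 0.03 m).
It also fails if it takes over 72 s, if anything falls off the work surface, if the arm or the gripper's body presses on something with over 40 N, if the wrist force passes 120 N, or if a joint passes its speed limit or range.

## Working session

There is one attempt and no reset: what is moved stays moved. The work goes in short steps, Python scripts to look and compute and a tool call to move; the robot and the scene stay as the last step left them, time stands still between calls to the robot, and variables do not carry over. Pictures are saved under pics/ and viewed, at most 10 in all, crops included, and the job is handed in when it is done.

Besides the shell and the picture viewer there is one more tool, called after ">>>" by a JSON object that holds its "api" and its "payload", one argument or row to a line. move_arm: Moves the arm, as the interface text tells. Its arguments: {"type":"object","properties":{"steps":{"type":"array"},"newtons":{"type":"number"}},"required":["steps"]}

```bash
ls; mkdir -p pics
python3 - <<'E'
from plant import ctrl
import cv2
for n in ("scene","top"):
    im=ctrl.read_camera(n); cv2.imwrite(f"pics/{n}0.png",im[:,:,::-1])
    p=ctrl.camera_params(n); print(n,p["mtx"].round(1).tolist(),p["T"].round(4).tolist())
s=ctrl.state(); print({k:s[k] for k in("time","position","orientation","force","grip_width")}, ctrl.grip_point_offset)
E
```

```text
pics
scene [[546.1, 0.0, 277.8], [0.0, 546.1, 210.8], [0.0, 0.0, 1.0]] [[-0.5315, 0.7374, -0.4168, 1.1481], [0.8469, 0.4554, -0.2744, 0.5255], [-0.0126, -0.4989, -0.8666, 1.4551], [0.0, 0.0, 0.0, 1.0]]
top [[521.2, 0.0, 286.2], [0.0, 521.2, 204.6], [0.0, 0.0, 1.0]] [[-0.0256, -0.9933, 0.1123, 0.3149], [-0.9997, 0.0257, -0.0011, 0.1161], [-0.0018, -0.1123, -0.9937, 1.7411], [0.0, 0.0, 0.0, 1.0]]
{'time': 0.1, 'position': array([ 0.13592375, -0.55799138,  0.23022323]), 'orientation': array([ 9.92880087e-01,  1.19113449e-01,  3.17110206e-05, -1.05740025e-03]), 'force': array([ 0.19495316, -1.0271004 , -0.5951673 ]), 'grip_width': 1.002326226778815} -0.0187
```

View pics/scene0.png

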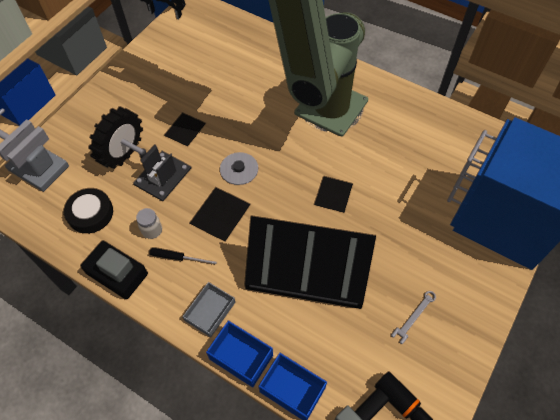

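View pics/top0.png

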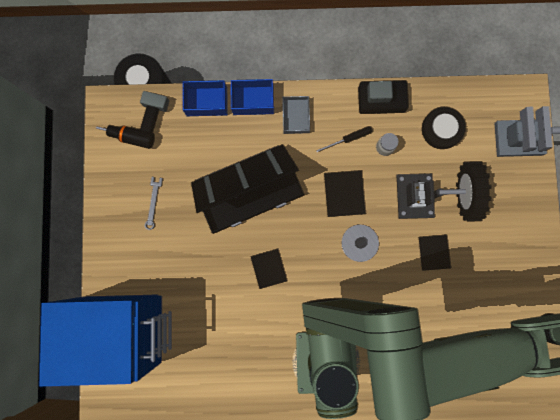

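Candidates for the mat (top view) are the black pads at (345,193), (268,268) and (434,252). The one at (345,193) is the largest. The case is at (250,187) and the axle bracket at (417,196), with the wheel at (475,192). The jar is at (388,143), the disc at (360,243), the screwdriver at (345,140) and the wrench at (153,203). I'll check these choices in close crops.

Run:
```python
import cv2,numpy as np
t=cv2.imread("pics/top0.png");s=cv2.imread("pics/scene0.png")
a=cv2.resize(t[135:245,180:500],(800,275),interpolation=cv2.INTER_CUBIC)
b=cv2.resize(s[205:315,235:385],(443,325),interpolation=cv2.INTER_CUBIC)
c=cv2.resize(s[130:240,132:252],(354,325),interpolation=cv2.INTER_CUBIC)
g=np.zeros((600,800,3),np.uint8); g[:275]=a; g[275:,:443]=b; g[275:,446:]=c
g=(255*(g/255.)**.6).astype(np.uint8)
cv2.imwrite("pics/crop.png",g)
```

```text
(no output)
```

View pics/crop.png

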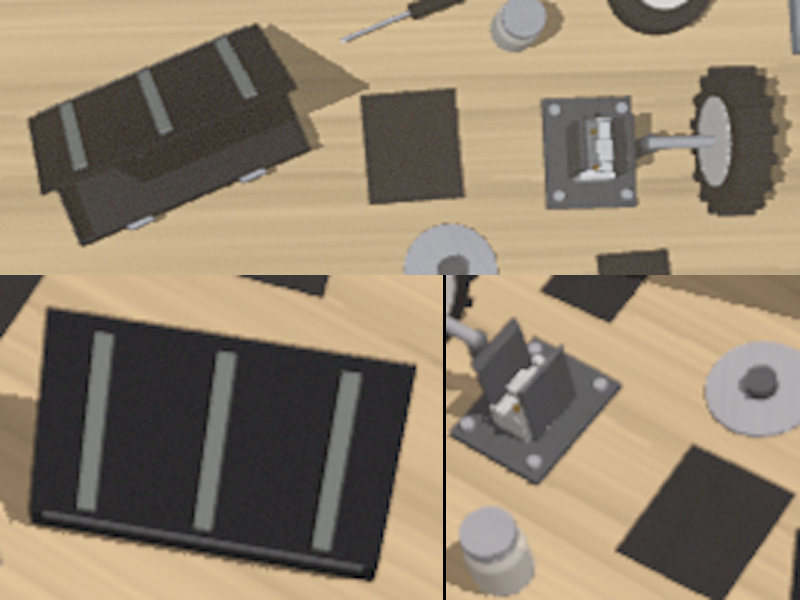

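The crops confirm the choice. The mat's corners in the top crop are (361,96), (456,89), (465,197) and (371,204). The bracket foot spans (543,98) to (636,207) with the wheel on its −y side. The lid hinge runs (30,118)–(258,25) and its free edge (42,192)–(296,90). Next I'll fit the poses.

```bash
cat > h.py <<'E'
import numpy as np,cv2
from plant import ctrl
from scipy.optimize import least_squares
from scipy.spatial.transform import Rotation as R
P={n:ctrl.camera_params(n) for n in("scene","top")}
def proj(n,X):
    T=np.linalg.inv(P[n]["T"]); c=np.atleast_2d(X)@T[:3,:3].T+T[:3,3]; q=c@np.asarray(P[n]["mtx"]).T
    return q[:,:2]/q[:,2:]
def world(p,M):
    c,s=np.cos(p[2]),np.sin(p[2]); M=np.atleast_2d(M)
    return np.c_[p[0]+c*M[:,0]-s*M[:,1],p[1]+s*M[:,0]+c*M[:,1],M[:,2]]
def fit(obs,p0,zfree=False):
    # obs: list of (cam, model_pt, px)
    def f(p):
        r=[]
        for n,m,u in obs:
            m=np.array(m,float)
            if zfree: m[2]+=p[3]
            r+=list(proj(n,world(p,m))[0]-u)
        return np.array(r)
    s=least_squares(f,p0,loss="soft_l1"); return s.x,f(s.x).reshape(-1,2).round(1)
E
python3 - <<'E'
from h import *
t=lambda x,y:(180+x/2.5,135+y/2.5)
s1=lambda x,y:(235+x/2.953,205+(y-275)/2.953)
s2=lambda x,y:(132+(x-446)/2.953,130+(y-275)/2.953)
m=[("top",(.075,.065,.003),t(361,96)),("top",(.075,-.065,.003),t(456,89)),("top",(-.075,-.065,.003),t(465,197)),("top",(-.075,.065,.003),t(371,204)),
("scene",(-.075,-.065,.003),s2(693,445)),("scene",(-.075,.065,.003),s2(793,493)),("scene",(.075,-.065,.003),s2(618,550))]
print("mat",*fit(m,[.6,0,0]))
b=[("top",(.075,.06,0),t(543,98)),("top",(.075,-.06,0),t(630,97)),("top",(-.075,-.06,0),t(636,207)),("top",(-.075,.06,0),t(546,209)),
("scene",(.075,-.06,0),s2(452,436)),("scene",(.075,.06,0),s2(535,482)),("scene",(-.075,.06,0),s2(621,384))]
print("br",*fit(b,[.6,-.2,0,.01],True))
c=[("top",(.09,.165,.038),t(30,118)),("top",(.09,-.165,.038),t(258,25)),("top",(-.036,.165,.206),t(42,192)),("top",(-.036,-.165,.206),t(296,90)),
("top",(-.09,.165,.0),t(82,244)),("top",(-.09,-.165,.036),t(312,148)),
("scene",(-.036,-.165,.206),s1(48,308)),("scene",(-.036,.165,.206),s1(415,365)),("scene",(.09,.165,.038),s1(375,577)),("scene",(.09,-.165,.038),s1(32,520))]
print("case",*fit(c,[.55,.25,.4]))
E
```

```text
mat [ 0.54582545 -0.08354764  0.05023058] [[-0.8 -1. ]
 [-0.5 -1.1]
 [ 0.  -0.2]
 [-1.1 -0.1]
 [-0.4 -2.5]
 [ 1.1 -1.7]
 [-1.5 -1.6]]
br [ 0.52977959 -0.32225363 -0.00517517 -0.00400822] [[-0.6  0.3]
 [ 0.  -0. ]
 [-0.1  0.1]
 [ 0.2  0. ]
 [-1.2 -0.9]
 [ 0.3  0.6]
 [ 0.   0.1]]
case [0.56733365 0.24143026 0.36602356] [[-1.2 -0.7]
 [-0.1 -0.9]
 [-1.  -0.3]
 [ 0.3 -1.4]
 [-0.4 -0.1]
 [-1.  -0.5]
 [-0.5 -2.3]
 [ 0.6 -0.8]
 [ 0.4 -3.7]
 [-1.6 -5.7]]
```

```bash
cat >> h.py <<'E'
CASE=np.array([.5673,.2414,.366]); MAT=np.array([.5458,-.0835,.05]); BR=np.array([.5298,-.3223,-.005])
def orient(yaw,tilt):
    # tool down with tool x at heading yaw, then tip swung forward (towards yaw) by tilt deg; closes along heading yaw-90
    c,s=np.cos(yaw),np.sin(yaw)
    M=np.c_[[c,s,0],[s,-c,0],[0,0,-1]]
    return R.from_matrix(M)*R.from_euler("y",tilt,degrees=True)
def rel(pos,Rt,frm=None):
    st=ctrl.state(); p0,R0=(st["position"],R.from_quat(st["orientation"])) if frm is None else frm
    d=R0.inv().apply(np.array(pos)-p0); w=(R0.inv()*Rt).as_rotvec(degrees=True)
    return d.round(4).tolist(),w.round(2).tolist()
def show():
    s=ctrl.state(); Rr=R.from_quat(s["orientation"])
    print("t%.2f"%s["time"],s["position"].round(4),"zaxis",Rr.apply([0,0,1]).round(3),"F",s["force"].round(1),"w%.3f g%.1f"%(s["grip_width"],s["grip_force"]),"j",s["joint_pos"].round(2))
    c=CASE; d=s["position"][:2]-c[:2]; print("in case",(d[0]*np.cos(c[2])+d[1]*np.sin(c[2])).round(4),(-d[0]*np.sin(c[2])+d[1]*np.cos(c[2])).round(4))
E
python3 - <<'E'
from h import *
Rt=orient(CASE[2],40); print(Rt.apply([0,0,1]))
end=world(CASE,[.015,-.128,.032])[0]; ax=Rt.apply([0,0,1]); pre=end-.2*ax
print(end,pre)
print(rel([.40,-.1,.30],orient(CASE[2],0)),rel(pre,Rt))
E
```

```text
[ 0.60021344  0.23004291 -0.76604444]
[0.62711555 0.12724616 0.032     ] [0.50707286 0.08123757 0.18520889]
([0.3649, -0.3827, -0.0689], [-0.12, -0.03, -7.29]) ([0.5118, -0.5332, 0.0463], [2.43, 39.92, -7.03])
```

>>> {"api": "move_arm", "payload": {
  "steps": [0.365, -0.383, -0.07, 0, 0, -7, 0, 0.365, -0.383, -0.07, 0, 0, -7, 0, 0.365, -0.383, -0.07, 0, 0, -7, 0, 0.365, -0.383, -0.07, 0, 0, -7, 0, 0.365, -0.383, -0.07, 0, 0, -7, 0, 0.365, -0.383, -0.07, 0, 0, -7, 0, 0.365, -0.383, -0.07, 0, 0, -7, 0, 0.365, -0.383, -0.07, 0, 0, -7, 0],
  "newtons": 40
}}

```text
time: 1.1
position: [0.3838, -0.1272, 0.297]
orientation: [0.984, 0.179, 0.0, 0.0]
force: [1.3, -0.7, 0.2]
grip_width: -0.0
grip_force: 0.0
```

Run:
```python
from h import *
show()
Rt=orient(CASE[2],40); end=world(CASE,[.015,-.128,.032])[0]; pre=end-.2*Rt.apply([0,0,1])
print(rel(pre,Rt))
```

```text
t1.10 [ 0.3838 -0.1272  0.297 ] zaxis [ 0. -0. -1.] F [ 1.3 -0.7  0.2] w-0.000 g0.0 j [-0.53 -0.22  1.83 -0.    1.53  0.68]
in case -0.3033 -0.2785
([0.1889, -0.1516, 0.1118], [0.13, 39.99, -0.29])
```

>>> {"api": "move_arm", "payload": {
  "steps": [0.189, -0.152, 0.11, 0, 40, 0, 0, 0.189, -0.152, 0.11, 0, 40, 0, 0, 0.189, -0.152, 0.11, 0, 40, 0, 0, 0.189, -0.152, 0.11, 0, 40, 0, 0, 0.189, -0.152, 0.11, 0, 40, 0, 0, 0.189, -0.152, 0.11, 0, 40, 0, 0]
}}

```text
time: 1.85
position: [0.5053, 0.0811, 0.1853]
orientation: [0.925, 0.17, 0.335, -0.062]
force: [0.7, -0.0, 1.3]
grip_width: -0.0
grip_force: 0.0
```

Run:
```python
from h import *
show()
Rt=orient(CASE[2],40); end=world(CASE,[.015,-.128,.032])[0]
print(rel(end,Rt))
```

```text
t1.85 [0.5053 0.0811 0.1853] zaxis [ 0.598  0.229 -0.768] F [ 0.7 -0.   1.3] w-0.000 g0.0 j [-0.25 -0.24  2.25  0.66  0.64  0.52]
in case -0.1152 -0.1275
([0.0018, 0.0005, 0.2011], [0.02, 0.16, -0.16])
```

Accurate. I'll go in along the tool axis, then sweep towards +y (which is tool −y).

>>> {"api": "move_arm", "payload": {
  "steps": [0.001, 0, 0.05, 0, 0, 0, 0, 0.001, 0, 0.1, 0, 0, 0, 0, 0.001, 0, 0.15, 0, 0, 0, 0, 0.001, 0, 0.18, 0, 0, 0, 0, 0.001, 0, 0.2, 0, 0, 0, 0, 0.001, 0, 0.2, 0, 0, 0, 0]
}}

```text
time: 2.6
position: [0.6286, 0.1247, 0.0341]
orientation: [0.924, 0.168, 0.336, -0.061]
force: [0.1, 0.6, 0.7]
grip_width: -0.001
grip_force: 0.0
```

Run:
```python
from h import *
show()
```

```text
t2.60 [0.6286 0.1247 0.0341] zaxis [ 0.601  0.227 -0.766] F [0.1 0.6 0.7] w-0.001 g0.0 j [-0.08  0.37  2.03  1.25  0.29 -0.01]
in case 0.0155 -0.1309
```

>>> {"api": "move_arm", "payload": {
  "steps": [0, -0.008, 0, 0, 0, 0, 0, 0, -0.016, 0, 0, 0, 0, 0, 0, -0.024, 0, 0, 0, 0, 0, 0, -0.032, 0, 0, 0, 0, 0]
}}

```text
time: 3.1
position: [0.6159, 0.1561, 0.0349]
orientation: [0.924, 0.169, 0.337, -0.061]
force: [0.4, -0.0, -0.7]
grip_width: -0.0
grip_force: 0.0
```

>>> {"api": "move_arm", "payload": {
  "steps": [0, -0.008, 0, 0, 0, 0, 0, 0, -0.016, 0, 0, 0, 0, 0, 0, -0.024, 0, 0, 0, 0, 0, 0, -0.032, 0, 0, 0, 0, 0]
}}

```text
time: 3.6
position: [0.6047, 0.1859, 0.0342]
orientation: [0.924, 0.169, 0.336, -0.061]
force: [0.7, -0.4, -0.0]
grip_width: -0.001
grip_force: 0.0
```

>>> {"api": "move_arm", "payload": {
  "steps": [0, -0.008, 0, 0, 0, 0, 0, 0, -0.016, 0, 0, 0, 0, 0, 0, -0.024, 0, 0, 0, 0, 0]
}}

```text
time: 3.98
position: [0.5962, 0.2083, 0.0343]
orientation: [0.924, 0.169, 0.336, -0.061]
force: [0.2, -1.4, 0.0]
grip_width: 0.001
grip_force: 0.0
```

>>> {"api": "move_arm", "payload": {
  "steps": [0, -0.008, 0, 0, 0, 0, 0, 0, -0.016, 0, 0, 0, 0, 0, 0, -0.024, 0, 0, 0, 0, 0]
}}

```text
time: 4.35
position: [0.5878, 0.2308, 0.0343]
orientation: [0.924, 0.169, 0.336, -0.061]
force: [0.6, 0.5, 0.1]
grip_width: -0.001
grip_force: 0.0
```

>>> {"api": "move_arm", "payload": {
  "steps": [0, -0.008, 0, 0, 0, 0, 0, 0, -0.016, 0, 0, 0, 0, 0, 0, -0.024, 0, 0, 0, 0, 0]
}}

```text
time: 4.72
position: [0.5794, 0.2519, 0.0341]
orientation: [0.925, 0.168, 0.337, -0.06]
force: [-0.5, -5.0, 1.0]
grip_width: -0.001
grip_force: 2.0
```

>>> {"api": "move_arm", "payload": {
  "steps": [0, -0.008, 0, 0, 0, 0, 0, 0, -0.016, 0, 0, 0, 0, 0, 0, -0.024, 0, 0, 0, 0, 0]
}}

```text
time: 5.1
position: [0.5719, 0.2732, 0.0371]
orientation: [0.926, 0.17, 0.332, -0.063]
force: [-2.7, -4.2, 1.7]
grip_width: 0.001
grip_force: 1.8
```

>>> {"api": "move_arm", "payload": {
  "steps": [0, -0.008, 0, 0, 0, 0, 0, 0, -0.016, 0, 0, 0, 0, 0]
}}

```text
time: 5.35
position: [0.5665, 0.2864, 0.0392]
orientation: [0.926, 0.17, 0.33, -0.063]
force: [-12.1, -21.2, 12.2]
grip_width: 0.001
grip_force: 11.0
```

Run:
```python
from h import *
show(); s=ctrl.state(); Rc=R.from_euler("z",-CASE[2]); print(Rc.apply(s["force"]),s["ft_torque"])
```

```text
t5.35 [0.5665 0.2864 0.0392] zaxis [ 0.59   0.23  -0.774] F [-12.1 -21.2  12.2] w0.001 g11.0 j [0.31 0.34 2.04 0.46 0.08 1.08]
in case 0.0153 0.0423
[-18.92465527 -15.45102134  12.22623301] [-2.32696247  0.7582513  -1.35844911]
```

>>> {"api": "move_arm", "payload": {
  "steps": [0, 0.01, 0, 0, 0, 0, 0, 0, 0.01, 0, 0, 0, 0, 0]
}}

```text
time: 5.6
position: [0.5716, 0.2787, 0.0402]
orientation: [0.926, 0.17, 0.331, -0.064]
force: [-0.2, 0.2, -0.9]
grip_width: -0.006
grip_force: 0.0
```

Run:
```python
from h import *
show(); s=ctrl.state(); Rc=R.from_euler("z",-CASE[2]); print(Rc.apply(s["force"]),s["ft_torque"])
im=ctrl.read_camera("top"); a=cv2.resize(im[130:245,180:310],(650,575),interpolation=cv2.INTER_CUBIC)[:,:,::-1]
cv2.imwrite("pics/t1.png",(255*(a/255.)**.5).astype(np.uint8))
```

```text
t5.60 [0.5716 0.2787 0.0402] zaxis [ 0.591  0.232 -0.773] F [-0.2  0.2 -0.9] w-0.006 g0.0 j [0.29 0.34 2.04 0.61 0.09 0.91]
in case 0.0173 0.0333
[-0.12937469  0.29747868 -0.91438769] [-0.09285348  0.28603177 -0.04685118]
```

View pics/t1.png

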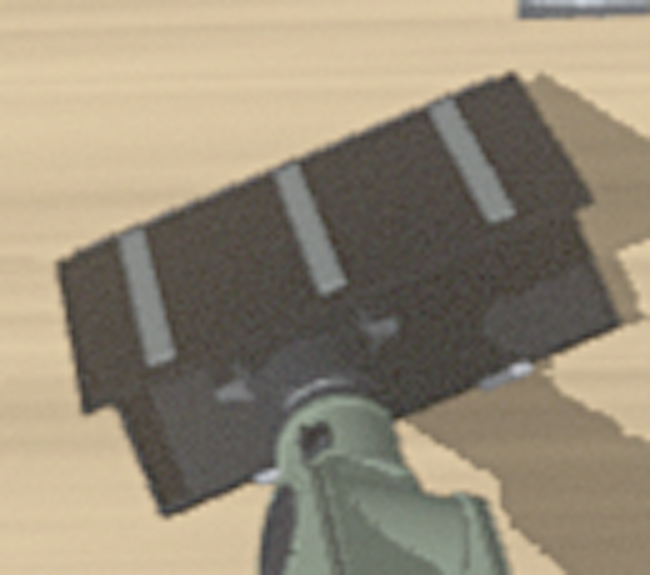

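The picture shows the arm at the case with the gripper under the lid. The wrist has hit the j5 limit at 40° tilt, so I'll use 35°. First I'll back out, then feel for the rib's front face at the estimated y.

Run:
```python
from h import *
Rt=orient(CASE[2],35.5)
for q in([-.06,.033,.10],[-.05,.079,.052]): print(rel(world(CASE,q)[0],Rt))
```

```text
([-0.0218, 0.0001, -0.0953], [-0.29, -3.87, -0.26])
([-0.0448, -0.0456, -0.0516], [-0.29, -3.87, -0.26])
```

>>> {"api": "move_arm", "payload": {
  "steps": [-0.022, 0, -0.05, 0, -4, 0, 0, -0.022, 0, -0.095, 0, -4, 0, 0, -0.03, -0.023, -0.08, 0, -4, 0, 0, -0.045, -0.046, -0.052, 0, -4, 0, 0, -0.045, -0.046, -0.052, 0, -4, 0, 0]
}}

```text
time: 6.28
position: [0.4893, 0.298, 0.0496]
orientation: [0.937, 0.174, 0.296, -0.058]
force: [-0.5, -0.3, 0.7]
grip_width: -0.001
grip_force: 0.0
```

Run:
```python
from h import *
show(); Rt=orient(CASE[2],35.5)
for q in([-.05,.079,.052],[-.02,.079,.052],[0,.079,.052]): print(rel(world(CASE,q)[0],Rt))
```

```text
t6.28 [0.4893 0.298  0.0496] zaxis [ 0.534  0.212 -0.818] F [-0.5 -0.3  0.7] w-0.001 g0.0 j [ 0.4   0.22  2.14 -0.09  0.18  1.69]
in case -0.0526 0.0808
([0.0035, 0.0018, -0.0005], [-0.37, 0.42, -0.03])
([0.028, 0.0019, 0.0168], [-0.37, 0.42, -0.03])
([0.0444, 0.002, 0.0282], [-0.37, 0.42, -0.03])
```

>>> {"api": "move_arm", "payload": {
  "steps": [0.012, 0.002, 0.005, 0, 0, 0, 0, 0.02, 0.002, 0.011, 0, 0, 0, 0, 0.025, 0.002, 0.0145, 0, 0, 0, 0, 0.029, 0.002, 0.0175, 0, 0, 0, 0]
}}

```text
time: 6.78
position: [0.5251, 0.3075, 0.0551]
orientation: [0.937, 0.172, 0.299, -0.058]
force: [-0.2, -0.5, -0.9]
grip_width: 0.002
grip_force: 0.0
```

>>> {"api": "move_arm", "payload": {
  "steps": [0.004, 0, 0.0028, 0, 0, 0, 0, 0.008, 0, 0.0056, 0, 0, 0, 0]
}}

```text
time: 7.02
position: [0.5333, 0.3111, 0.0545]
orientation: [0.937, 0.173, 0.298, -0.058]
force: [0.5, -0.9, -1.5]
grip_width: 0.003
grip_force: 0.0
```

>>> {"api": "move_arm", "payload": {
  "steps": [0.004, 0, 0.0028, 0, 0, 0, 0, 0.008, 0, 0.0056, 0, 0, 0, 0]
}}

```text
time: 7.28
position: [0.5425, 0.3148, 0.0546]
orientation: [0.937, 0.173, 0.298, -0.058]
force: [0.1, -0.9, 0.3]
grip_width: -0.001
grip_force: 0.0
```

>>> {"api": "move_arm", "payload": {
  "steps": [0.004, 0, 0.0028, 0, 0, 0, 0, 0.008, 0, 0.0056, 0, 0, 0, 0]
}}

```text
time: 7.52
position: [0.5516, 0.3183, 0.0547]
orientation: [0.937, 0.173, 0.298, -0.058]
force: [-0.8, 0.5, -0.3]
grip_width: 0.005
grip_force: 0.0
```

>>> {"api": "move_arm", "payload": {
  "steps": [0.004, 0, 0.0028, 0, 0, 0, 0, 0.008, 0, 0.0056, 0, 0, 0, 0]
}}

```text
time: 7.78
position: [0.5608, 0.3217, 0.0548]
orientation: [0.937, 0.173, 0.298, -0.058]
force: [-3.8, -1.5, -0.2]
grip_width: -0.001
grip_force: 0.0
```

Run:
```python
from h import *
show()
```

```text
t7.78 [0.5608 0.3217 0.0548] zaxis [ 0.539  0.212 -0.815] F [-3.8 -1.5 -0.2] w-0.001 g0.0 j [ 0.39  0.33  1.97 -0.04  0.23  1.64]
in case 0.0227 0.0773
```

>>> {"api": "move_arm", "payload": {
  "steps": [-0.008, 0, -0.0056, 0, 0, 0, 0, -0.0045, 0, 0.0003, 0, 0, 0, 0, 0.0005, 0, 0.0037, 0, 0, 0, 0, -0.0035, 0, 0.005, 0, 0, 0, 0]
}}

```text
time: 8.28
position: [0.5614, 0.322, 0.0491]
orientation: [0.937, 0.172, 0.299, -0.058]
force: [0.9, -0.6, -0.8]
grip_width: -0.001
grip_force: 0.0
```

>>> {"api": "move_arm", "payload": {
  "steps": [0.002, 0, 0.0014, 0, 0, 0, 0, 0.004, 0, 0.0028, 0, 0, 0, 0]
}}

```text
time: 8.52
position: [0.5639, 0.3232, 0.0479]
orientation: [0.937, 0.173, 0.297, -0.058]
force: [-11.8, -2.5, 8.7]
grip_width: -0.005
grip_force: 5.7
```

Run:
```python
from h import *
show()
```

```text
t8.53 [0.5639 0.3232 0.0479] zaxis [ 0.536  0.211 -0.817] F [-11.8  -2.5   8.7] w-0.005 g5.7 j [ 0.39  0.35  1.96 -0.04  0.22  1.64]
in case 0.0261 0.0776
```

Contact with the rib front puts the spacer centre near case x 0.044, which is tight under the lid. I'll grip the front of its body, slide it forward on the floor, let go and take it again centrally.

Run:
```python
from h import *
Rt=orient(CASE[2],36)
for q in([-.03,.078,.085],[.01,.078,.05],[.029,.078,.020]): print(rel(world(CASE,q)[0],Rt))
```

```text
([-0.0244, -0.0007, -0.0626], [-0.31, 0.81, -0.2])
([-0.0119, -0.0004, -0.011], [-0.31, 0.81, -0.2])
([-0.0137, -0.0003, 0.0245], [-0.31, 0.81, -0.2])
```

>>> {"api": "move_arm", "payload": {
  "steps": [-0.024, 0, -0.062, 0, 0.5, 0, 0, -0.024, 0, -0.062, 0, 0.5, 0, 0.0854, -0.024, 0, -0.062, 0, 0.5, 0, 0.0854, -0.024, 0, -0.062, 0, 0.5, 0, 0.0854, -0.024, 0, -0.062, 0, 0.5, 0, 0.0854]
}}

```text
time: 9.15
position: [0.5144, 0.3036, 0.0856]
orientation: [0.936, 0.172, 0.303, -0.059]
force: [0.5, 0.3, 0.3]
grip_width: 0.846
grip_force: 0.0
```

>>> {"api": "move_arm", "payload": {
  "steps": [0.011, 0, 0.04, 0, 0, 0, 0.0854, 0.011, 0, 0.055, 0, 0, 0, 0.0854, 0.011, 0, 0.07, 0, 0, 0, 0.0854]
}}

```text
time: 9.52
position: [0.5607, 0.3217, 0.0341]
orientation: [0.936, 0.172, 0.302, -0.059]
force: [0.8, 0.3, -0.6]
grip_width: 1.003
grip_force: 0.0
```

Run:
```python
from h import *
show()
Rt=orient(CASE[2],36)
print(rel(world(CASE,[.029,.078,.020])[0],Rt))
```

```text
t9.53 [0.5607 0.3217 0.0341] zaxis [ 0.545  0.214 -0.811] F [ 0.8  0.3 -0.6] w1.003 g0.0 j [ 0.39  0.37  1.97 -0.06  0.17  1.65]
in case 0.0226 0.0773
([-0.0031, -0.0006, 0.0152], [-0.29, 0.16, -0.21])
```

>>> {"api": "move_arm", "payload": {
  "steps": [-0.003, 0, 0.009, 0, 0, 0, 0.0854, -0.003, 0, 0.015, 0, 0, 0, 0.0854, -0.003, 0, 0.015, 0, 0, 0, 0.03, -0.003, 0, 0.015, 0, 0, 0, 0.03, -0.003, 0, 0.015, 0, 0, 0, 0.03, -0.003, 0, 0.015, 0, 0, 0, 0.03, -0.003, 0, 0.015, 0, 0, 0, 0.03],
  "newtons": 25
}}

```text
time: 10.4
position: [0.5653, 0.32, 0.0212]
orientation: [0.937, 0.17, 0.301, -0.058]
force: [-4.8, -19.4, 10.9]
grip_width: 0.585
grip_force: 23.8
```

Run:
```python
from h import *
show()
```

```text
t10.40 [0.5653 0.32   0.0212] zaxis [ 0.544  0.21  -0.812] F [ -4.8 -19.4  10.9] w0.585 g23.8 j [ 0.39  0.4   1.97 -0.07  0.15  1.66]
in case 0.0263 0.0741
```

>>> {"api": "move_arm", "payload": {
  "steps": [0, 0.003, -0.002, 0, 0, 0, 0.03, 0, 0.003, -0.002, 0, 0, 0, 0.03, 0, 0.003, -0.002, 0, 0, 0, 0.03]
}}

```text
time: 10.78
position: [0.5646, 0.3203, 0.0218]
orientation: [0.936, 0.172, 0.301, -0.059]
force: [-0.7, -2.7, -3.4]
grip_width: 0.579
grip_force: 26.9
```

Run:
```python
from h import *
show(); print(ctrl.state()["ft_torque"])
im=ctrl.read_camera("top"); a=cv2.resize(im[130:245,180:310],(650,575),interpolation=cv2.INTER_CUBIC)[:,:,::-1]
im2=ctrl.read_camera("scene"); 
cv2.imwrite("pics/t2.png",(255*(a/255.)**.5).astype(np.uint8))
```

```text
t10.78 [0.5646 0.3203 0.0218] zaxis [ 0.543  0.214 -0.812] F [-0.7 -2.7 -3.4] w0.579 g26.9 j [ 0.39  0.4   1.97 -0.04  0.15  1.63]
in case 0.0257 0.0746
[-0.7156071   0.671805   -0.48860777]
```

>>> {"api": "move_arm", "payload": {
  "steps": [-0.008, 0, -0.0059, 0, 0, 0, 0.03, -0.016, 0, -0.0118, 0, 0, 0, 0.03, -0.024, 0, -0.0176, 0, 0, 0, 0.03]
}}

```text
time: 11.25
position: [0.5369, 0.31, 0.0228]
orientation: [0.936, 0.173, 0.302, -0.059]
force: [1.1, 0.4, -4.8]
grip_width: 0.576
grip_force: 24.9
```

Run:
```python
from h import *
show(); print(ctrl.state()["ft_torque"])
```

```text
t11.25 [0.5369 0.31   0.0228] zaxis [ 0.545  0.215 -0.811] F [ 1.1  0.4 -4.8] w0.576 g24.9 j [ 0.39  0.36  2.04 -0.06  0.12  1.65]
in case -0.0039 0.075
[-0.25363623  0.74373504  0.0271138 ]
```

>>> {"api": "move_arm", "payload": {
  "steps": [0, 0, 0, 0, 0, 0, 0.0854, 0, 0, 0, 0, 0, 0, 0.0854, 0, 0, 0, 0, 0, 0, 0.0854, 0.015, 0, 0.004, 0, 0, 0, 0.0854, 0.03, 0, 0.011, 0, 0, 0, 0.0854, 0.03, 0, 0.011, 0, 0, 0, 0.0854]
}}

```text
time: 12.0
position: [0.5699, 0.322, 0.0339]
orientation: [0.935, 0.172, 0.305, -0.059]
force: [-0.7, 0.3, 0.2]
grip_width: 0.998
grip_force: 0.0
```

Run:
```python
from h import *
show()
```

```text
t12.00 [0.5699 0.322  0.0339] zaxis [ 0.549  0.216 -0.807] F [-0.7  0.3  0.2] w0.998 g0.0 j [ 0.39  0.38  1.96 -0.04  0.17  1.63]
in case 0.0313 0.0743
```

>>> {"api": "move_arm", "payload": {
  "steps": [0, 0, 0, 0, 0, 0, 0.025, 0, 0, 0, 0, 0, 0, 0.025, 0, 0, 0, 0, 0, 0, 0.025, 0, 0, 0, 0, 0, 0, 0.025, 0, 0, 0, 0, 0, 0, 0.025],
  "newtons": 70
}}

```text
time: 12.62
position: [0.5689, 0.3203, 0.0343]
orientation: [0.935, 0.172, 0.305, -0.059]
force: [-2.0, -8.3, 12.0]
grip_width: 0.527
grip_force: 69.0
```

>>> {"api": "move_arm", "payload": {
  "steps": [0, 0, -0.005, 0, 0, 0, 0.025, 0, 0, -0.012, 0, 0, 0, 0.025, 0, 0, -0.02, 0, 0, 0, 0.025]
}}

```text
time: 13.0
position: [0.553, 0.3159, 0.0456]
orientation: [0.937, 0.173, 0.3, -0.059]
force: [-0.4, 0.2, -5.7]
grip_width: 0.528
grip_force: 70.2
```

Run:
```python
from h import *
show(); s=ctrl.state(); print(s["ft_torque"], R.from_quat(s["orientation"]).inv().apply(s["ft_torque"]))
```

```text
t13.00 [0.553  0.3159 0.0456] zaxis [ 0.541  0.213 -0.814] F [-0.4  0.2 -5.7] w0.528 g70.2 j [ 0.39  0.33  1.99 -0.03  0.2   1.62]
in case 0.0133 0.0747
[-0.28911847  0.75708655  0.0136372 ] [ 0.00613434 -0.81048199 -0.00606897]
```

Run:
```python
from h import *
s=ctrl.state(); R0=R.from_quat(s["orientation"]); dR=R.from_euler("z",-CASE[2]-.0)
w=[[-.05,.075,.07],[-.15,.075,.15]]
for q in w: print(rel(world(CASE,q)[0],R0))
tgt=np.array([MAT[0]+.011,MAT[1],.13]); print(rel(tgt,dR*R0))
```

```text
([-0.0373, -0.0005, -0.0566], [0.0, 0.0, 0.0])
([-0.0722, -0.0011, -0.1798], [0.0, 0.0, 0.0])
([-0.0632, 0.3737, -0.1517], [-12.19, 0.13, 17.06])
```

>>> {"api": "move_arm", "payload": {
  "steps": [-0.037, 0, -0.056, 0, 0, 0, 0.025, -0.055, 0, -0.115, 0, 0, 0, 0.025, -0.072, 0, -0.17, 0, 0, 0, 0.025, -0.072, 0, -0.18, 0, 0, 0, 0.025, -0.072, 0, -0.18, 0, 0, 0, 0.025]
}}

```text
time: 13.62
position: [0.4028, 0.2576, 0.1524]
orientation: [0.935, 0.172, 0.303, -0.059]
force: [-0.7, -0.6, -5.5]
grip_width: 0.521
grip_force: 72.5
```

Run:
```python
from h import *
show()
s=ctrl.state(); R0=R.from_quat(s["orientation"]); dR=R.from_euler("z",-CASE[2])
print(rel([.43,.08,.15],dR*R0)); print(rel([MAT[0]+.011,MAT[1],.10],dR*R0))
```

```text
t13.62 [0.4028 0.2576 0.1524] zaxis [ 0.547  0.216 -0.809] F [-0.7 -0.6 -5.5] w0.521 g72.5 j [ 0.4  -0.25  2.31 -0.03  0.46  1.62]
in case -0.1478 0.074
([-0.0318, 0.1755, -0.0215], [-12.33, 0.14, 16.96])
([-0.0121, 0.3739, 0.053], [-12.33, 0.14, 16.96])
```

>>> {"api": "move_arm", "payload": {
  "steps": [-0.032, 0.175, -0.02, -12.3, 0, 17, 0.025, -0.032, 0.175, -0.02, -12.3, 0, 17, 0.025, -0.032, 0.175, -0.02, -12.3, 0, 17, 0.025, -0.012, 0.374, 0.053, -12.3, 0, 17, 0.025, -0.012, 0.374, 0.053, -12.3, 0, 17, 0.025, -0.012, 0.374, 0.053, -12.3, 0, 17, 0.025, -0.012, 0.374, 0.053, -12.3, 0, 17, 0.025, -0.012, 0.374, 0.053, -12.3, 0, 17, 0.025]
}}

```text
time: 14.62
position: [0.5592, -0.0891, 0.0968]
orientation: [0.952, -0.004, 0.306, -0.001]
force: [-0.4, 0.4, -5.9]
grip_width: 0.517
grip_force: 75.3
```

Run:
```python
from h import *
show()
s=ctrl.state(); R0=R.from_quat(s["orientation"]); print(R0.as_matrix().round(3))
a=ctrl.read_camera("top")[130:270,230:470]; b=ctrl.read_camera("scene")[130:270,120:360]
g=np.vstack([cv2.resize(x,(514,300),interpolation=cv2.INTER_CUBIC) for x in(a,b)])
cv2.imwrite("pics/m1.png",g[:,:,::-1])
print(rel([MAT[0]+.011,MAT[1],.04],R0),proj("top",[[.546,-.0835,.05]]))
```

```text
t14.62 [ 0.5592 -0.0891  0.0968] zaxis [ 0.582  0.    -0.813] F [-0.4  0.4 -5.9] w0.517 g75.3 j [-0.46  0.09  2.15  0.68  0.42  0.56]
in case -0.1259 -0.3057
[[ 0.813 -0.006  0.582]
 [-0.008 -1.     0.   ]
 [ 0.582 -0.005 -0.813]]
([-0.0334, -0.0022, 0.0459], [-0.2, 0.1, 0.09]) [[346.27449641 190.93553675]]
```

View pics/m1.png

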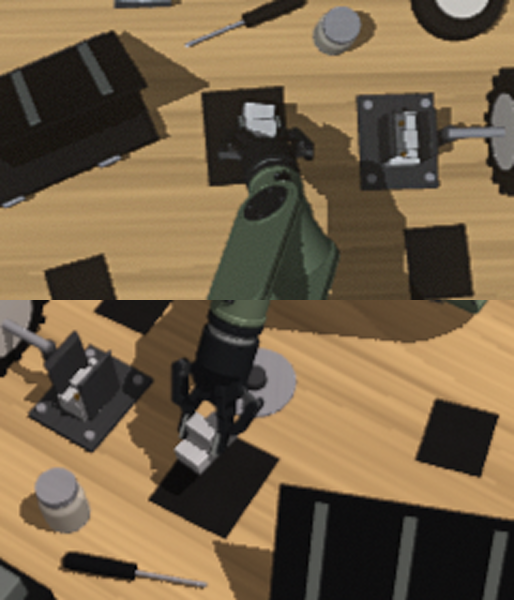

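The picture shows the spacer level in the gripper, above the mat at about (260,118) in the upper half. I'll lower it.

>>> {"api": "move_arm", "payload": {
  "steps": [-0.02, -0.002, 0.026, 0, 0, 0, 0.025, -0.034, -0.002, 0.047, 0, 0, 0, 0.025, -0.036, -0.002, 0.0495, 0, 0, 0, 0.025, -0.036, -0.002, 0.0495, 0, 0, 0, 0.025]
}}

```text
time: 15.22
position: [0.5564, -0.0807, 0.038]
orientation: [0.952, -0.0, 0.307, -0.003]
force: [0.5, -0.8, -6.9]
grip_width: 0.518
grip_force: 75.5
```

>>> {"api": "move_arm", "payload": {
  "steps": [-0.0007, 0, 0.001, 0, 0, 0, 0.025, -0.0012, 0, 0.0016, 0, 0, 0, 0.025]
}}

```text
time: 15.48
position: [0.5574, -0.0818, 0.0373]
orientation: [0.951, -0.001, 0.308, -0.002]
force: [-0.8, 0.3, -6.4]
grip_width: 0.52
grip_force: 75.5
```

>>> {"api": "move_arm", "payload": {
  "steps": [-0.0012, 0, 0.0016, 0, 0, 0, 0.025, -0.0023, 0, 0.0033, 0, 0, 0, 0.025]
}}

```text
time: 15.72
position: [0.5571, -0.0816, 0.0328]
orientation: [0.952, -0.001, 0.308, -0.003]
force: [-15.3, 3.4, 20.1]
grip_width: 0.519
grip_force: 78.9
```

>>> {"api": "move_arm", "payload": {
  "steps": [-0.0009, 0, 0.0012, 0, 0, 0, 0.025, -0.0012, 0, 0.0016, 0, 0, 0, 0.025]
}}

```text
time: 15.98
position: [0.5574, -0.0815, 0.0328]
orientation: [0.951, -0.001, 0.309, -0.002]
force: [-25.7, 3.8, 31.3]
grip_width: 0.52
grip_force: 80.1
```

>>> {"api": "move_arm", "payload": {
  "steps": [0.0014, 0, -0.002, 0, 0, 0, 0.0854, 0.0014, 0, -0.002, 0, 0, 0, 0.0854, 0.0014, 0, -0.002, 0, 0, 0, 0.0854, 0.0014, 0, -0.002, 0, 0, 0, 0.0854, 0, 0, -0.03, 0, 0, 0, 0.0854, 0, 0, -0.09, 0, 0, 0, 0.0854, 0, 0, -0.13, 0, 0, 0, 0.0854, 0, 0, -0.13, 0, 0, 0, 0.0854]
}}

```text
time: 16.98
position: [0.4815, -0.0832, 0.1388]
orientation: [0.951, -0.001, 0.31, -0.001]
force: [0.2, 0.3, -0.2]
grip_width: 0.999
grip_force: 0.0
```

Run:
```python
from h import *
show()
print(rel([.38,-.10,.24],orient(np.pi/2,0)),rel([.38,-.10,.24],orient(-np.pi/2,0)))
```

```text
t16.98 [ 0.4815 -0.0832  0.1388] zaxis [ 0.589  0.001 -0.808] F [ 0.2  0.3 -0.2] w0.999 g0.0 j [-0.56 -0.19  2.3   0.62  0.57  0.57]
in case -0.1963 -0.2724
([-0.0224, 0.0167, -0.1415], [28.2, -28.33, -86.82]) ([-0.0224, 0.0167, -0.1415], [-28.32, -28.18, 86.66])
```

>>> {"api": "move_arm", "payload": {
  "steps": [-0.022, 0.017, -0.142, 28.2, -28.3, -86.8, 0.0854, -0.022, 0.017, -0.142, 28.2, -28.3, -86.8, 0.0854, -0.022, 0.017, -0.142, 28.2, -28.3, -86.8, 0.0854, -0.022, 0.017, -0.142, 28.2, -28.3, -86.8, 0.0854, -0.022, 0.017, -0.142, 28.2, -28.3, -86.8, 0.0854, -0.022, 0.017, -0.142, 28.2, -28.3, -86.8, 0.0854, -0.022, 0.017, -0.142, 28.2, -28.3, -86.8, 0.0854, -0.022, 0.017, -0.142, 28.2, -28.3, -86.8, 0.0854]
}}

```text
time: 17.98
position: [0.3802, -0.0995, 0.2364]
orientation: [0.759, 0.65, 0.035, -0.005]
force: [-0.2, -0.3, 1.2]
grip_width: 0.997
grip_force: 0.0
```

Run:
```python
from h import *
show()
a=ctrl.read_camera("top"); b=ctrl.read_camera("scene"); np.savez("imgs.npz",a=a,b=b)
pa=proj("top",[[.546,-.0835,.04],[.53,-.322,.05]]); pb=proj("scene",[[.546,-.0835,.04],[.53,-.322,.05]]); print(pa,pb)
def c(im,p,w=50,h=37): x,y=p.round().astype(int); print(x-w//2,y-h//2); return cv2.resize(im[y-h//2:y-h//2+h,x-w//2:x-w//2+w],(400,296),interpolation=cv2.INTER_CUBIC)
g=np.vstack([np.hstack([c(a,pa[0]),c(a,pa[1])]),np.hstack([c(b,pb[0]),c(b,pb[1])])])
g=(255*(g/255.)**.7).astype(np.uint8)
cv2.imwrite("pics/m2.png",g[:,:,::-1])
```

```text
t17.98 [ 0.3802 -0.0995  0.2364] zaxis [ 0.047  0.054 -0.997] F [-0.2 -0.3  1.2] w0.997 g0.0 j [-0.54 -0.23  1.96  0.07  1.4  -0.39]
in case -0.2967 -0.2513
[[345.93237007 191.35560063]
 [419.33359209 193.91016039]] [[218.63809403 205.67607037]
 [158.92485479 165.77049479]]
321 173
394 176
194 188
134 148
```

View pics/m2.png

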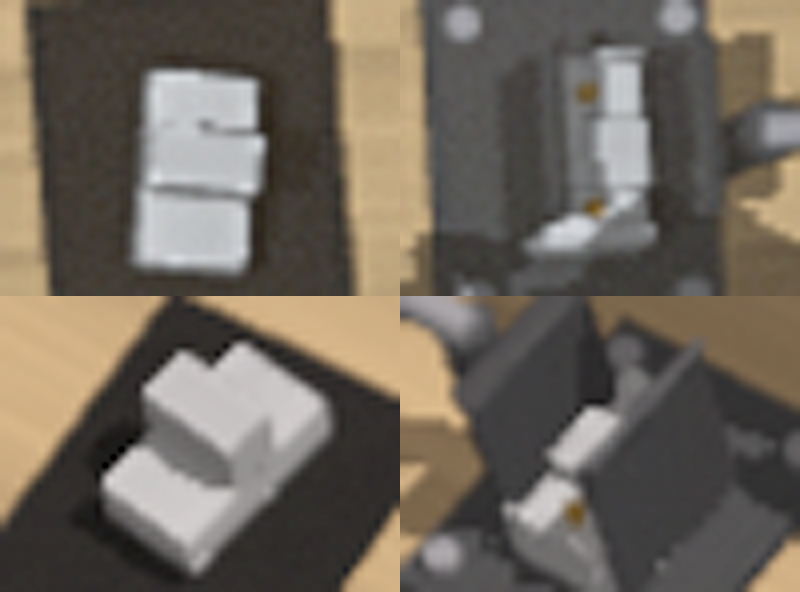

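The spacer stands on the mat, rib up and slightly yawed. The bracket's pins show in the top crop at (587,90) for the wide notch and (594,208) for the narrow one. I'll fit both.

Run:
```python
from h import *
T=lambda x,y:(321+(x+.5)/8-.5,173+(y+.5)/8-.5); S=lambda x,y:(194+(x+.5)/8-.5,188+(y-296+.5)/8-.5)
m=lambda x,y,z:(x/1e3,y/1e3,z/1e3)
o=[("top",m(40,22,37),T(145,70)),("top",m(40,-22,37),T(262,77)),("top",m(12,-22,67),T(267,136)),("top",m(-12,-22,67),T(262,196)),("top",m(-12,22,67),T(150,188)),
("scene",m(-12,-22,67),S(185,350)),("scene",m(-12,22,67),S(270,412)),("scene",m(12,-22,67),S(145,388)),("scene",m(12,22,67),S(235,440)),("scene",m(-40,-22,37),S(245,342)),("scene",m(-40,22,37),S(330,405)),("scene",m(40,-22,37),S(105,488)),("scene",m(40,22,37),S(195,545))]
for n in("top","scene"): print("spacer",n,fit([q for q in o if q[0]==n],[.55,-.08,0])[0])
print("spacer",*fit(o,[.55,-.08,0]))
d=np.load("imgs.npz"); pins={}
for n,im,x0,y0 in(("top",d["a"],394,176),("scene",d["b"],134,148)):
    w=im[y0:y0+37,x0+10:x0+33].astype(float); sat=np.clip(w[...,0]-w[...,2]-40,0,None)
    k,lab,st,ce=cv2.connectedComponentsWithStats((sat>0).astype(np.uint8))
    for i in range(1,k):
        M=(lab==i)*sat; yy,xx=np.mgrid[:37,:23]; print(n,st[i,4],(M*xx).sum()/M.sum()+x0+10,(M*yy).sum()/M.sum()+y0)
print(proj("top",world(BR,[[.024,0,.043],[-.024,0,.043]])),proj("scene",world(BR,[[.024,0,.043],[-.024,0,.043]])))
```

```text
spacer top [ 0.53782703 -0.08227624 -0.08978457]
spacer scene [ 0.54163072 -0.07885404 -0.10053151]
spacer [ 0.53980469 -0.08032206 -0.10285524] [[ 0.4 -0.4]
 [-0.9 -0.3]
 [-1.  -0.6]
 [-0.8 -0.8]
 [-0.4 -0.8]
 [ 0.1 -0.9]
 [ 0.7 -0.9]
 [-0.2 -0.2]
 [-0.2  1.1]
 [-0.3 -0.9]
 [ 0.1 -1.2]
 [-0.2 -1.2]
 [-0.4 -0.5]]
top 1 417.0 187.0
top 3 418.02564102564105 201.66666666666666
scene 4 148.0 148.0
scene 25 162.83193277310926 149.07563025210084
scene 4 155.4313725490196 174.52941176470588
[[418.53225946 187.01987801]
 [419.25130243 201.50472   ]] [[154.52457175 172.35343563]
 [164.09541288 161.62135917]]
```

Run:
```python
from h import *
Rt=orient(np.pi/2-.10,0)
print(rel([.54,-.0805,.12],Rt))
```

```text
([0.0356, 0.1494, 0.125], [2.36, -3.49, -3.33])
```

>>> {"api": "move_arm", "payload": {
  "steps": [0.036, 0.149, 0.125, 2.4, -3.5, -3.3, 0.0854, 0.036, 0.149, 0.125, 2.4, -3.5, -3.3, 0.0854, 0.036, 0.149, 0.125, 2.4, -3.5, -3.3, 0.0854, 0.036, 0.149, 0.125, 2.4, -3.5, -3.3, 0.0854, 0.036, 0.149, 0.125, 2.4, -3.5, -3.3, 0.0854]
}}

```text
time: 18.7
position: [0.5378, -0.0816, 0.1202]
orientation: [0.743, 0.669, -0.001, -0.0]
force: [0.6, -0.9, 0.9]
grip_width: 1.001
grip_force: 0.0
```

Run:
```python
from h import *
show()
Rt=orient(np.pi/2-.10,0)
print(rel([.54,-.0805,.042],Rt))
```

```text
t18.70 [ 0.5378 -0.0816  0.1202] zaxis [-0.002 -0.001 -1.   ] F [ 0.6 -0.9  0.9] w1.001 g0.0 j [-0.31  0.26  1.72 -0.    1.16 -0.2 ]
in case -0.1431 -0.291
([0.0013, 0.0022, 0.0782], [-0.09, 0.04, -0.29])
```

>>> {"api": "move_arm", "payload": {
  "steps": [0.001, 0.002, 0.05, 0, 0, 0, 0.0854, 0.001, 0.002, 0.07, 0, 0, 0, 0.0854, 0.001, 0.002, 0.077, 0, 0, 0, 0.0854, 0.001, 0.002, 0.077, 0, 0, 0, 0.0854]
}}

```text
time: 19.2
position: [0.5413, -0.0817, 0.0462]
orientation: [0.743, 0.669, 0.0, 0.002]
force: [0.9, 0.5, -0.4]
grip_width: 1.0
grip_force: 0.0
```

>>> {"api": "move_arm", "payload": {
  "steps": [0, 0, 0, 0, 0, 0, 0.03, 0, 0, 0, 0, 0, 0, 0.03, 0, 0, 0, 0, 0, 0, 0.03, 0, 0, 0, 0, 0, 0, 0.01, 0, 0, 0, 0, 0, 0, 0.01, 0, 0, 0, 0, 0, 0, 0.01],
  "newtons": 40
}}

```text
time: 19.95
position: [0.5418, -0.0812, 0.0451]
orientation: [0.743, 0.669, 0.0, 0.002]
force: [1.5, -0.0, 3.4]
grip_width: 0.269
grip_force: 43.6
```

Run:
```python
from h import *
show()
```

```text
t19.95 [ 0.5418 -0.0812  0.0451] zaxis [ 0.003 -0.002 -1.   ] F [ 1.5 -0.   3.4] w0.269 g43.6 j [-0.31  0.37  1.76 -0.    1.01 -0.2 ]
in case -0.1393 -0.2921
```

>>> {"api": "move_arm", "payload": {
  "steps": [0, 0, -0.01, 0, 0, 0, 0.01, 0, 0, -0.05, 0, 0, 0, 0.01, 0, 0, -0.1, 0, 0, 0, 0.01, 0, 0, -0.13, 0, 0, 0, 0.01, 0, 0, -0.13, 0, 0, 0, 0.01],
  "newtons": 80
}}

```text
time: 20.58
position: [0.5416, -0.0811, 0.1762]
orientation: [0.743, 0.669, 0.001, 0.003]
force: [0.7, 0.1, -6.7]
grip_width: 0.263
grip_force: 80.3
```

Run:
```python
from h import *
show()
Rt=orient(np.pi/2-.005,0)
print(rel([.53,-.319,.175],Rt))
```

```text
t20.57 [ 0.5416 -0.0811  0.1762] zaxis [ 0.004 -0.003 -1.   ] F [ 0.7  0.1 -6.7] w0.263 g80.3 j [-0.31  0.2   1.67 -0.    1.27 -0.2 ]
in case -0.1394 -0.292
([-0.2378, 0.0131, 0.0019], [0.27, 0.18, -5.66])
```

>>> {"api": "move_arm", "payload": {
  "steps": [-0.238, 0.013, 0.002, 0, 0, -5.6, 0.01, -0.238, 0.013, 0.002, 0, 0, -5.6, 0.01, -0.238, 0.013, 0.002, 0, 0, -5.6, 0.01, -0.238, 0.013, 0.002, 0, 0, -5.6, 0.01, -0.238, 0.013, 0.002, 0, 0, -5.6, 0.01, -0.238, 0.013, 0.002, 0, 0, -5.6, 0.01]
}}

```text
time: 21.32
position: [0.5269, -0.3173, 0.1693]
orientation: [0.71, 0.705, -0.0, -0.003]
force: [0.0, 0.9, -5.9]
grip_width: 0.261
grip_force: 80.2
```

Run:
```python
from h import *
show()
a=ctrl.read_camera("top"); b=ctrl.read_camera("scene"); np.savez("imgs2.npz",a=a,b=b)
c=lambda im,x,y,w=56,h=84:cv2.resize(im[y:y+h,x:x+w],(400,600),interpolation=cv2.INTER_CUBIC)
g=np.hstack([c(a,390,150),c(b,130,105)])
g=(255*(g/255.)**.7).astype(np.uint8); cv2.imwrite("pics/b1.png",g[:,:,::-1])
```

```text
t21.32 [ 0.5269 -0.3173  0.1693] zaxis [-0.004  0.003 -1.   ] F [ 0.   0.9 -5.9] w0.261 g80.2 j [-0.68  0.35  1.5  -0.    1.3  -0.68]
in case -0.2377 -0.5073
```

View pics/b1.png

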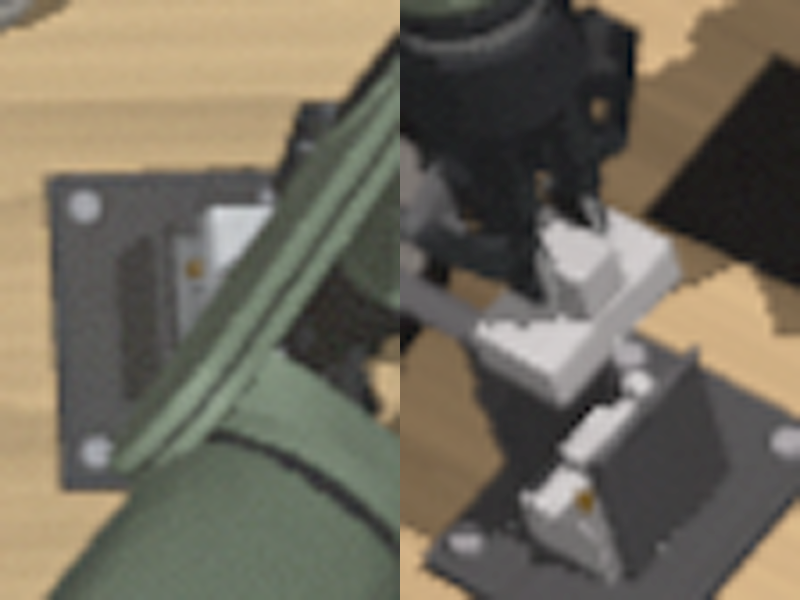

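The spacer hangs level above the bracket. In the scene half its body-top corners are at (478,325), (555,380) and (672,252), and the wide pin is at (585,500). In the top half one body corner is at (205,208) and the pin at (195,268). Using the held spacer as reference cancels the camera bias.

Run:
```python
from h import *
S=lambda x,y:np.array([130+(x-400+.5)/7.143-.5,105+(y+.5)/7.143-.5]); T=lambda x,y:np.array([390+(x+.5)/7.143-.5,150+(y+.5)/7.143-.5])
H=np.array([.5269,-.3173,0.]);zb=.161
co=world(H,[[.04,-.022,zb],[.04,.022,zb],[-.04,.022,zb]])
bs=np.array([S(478,325),S(555,380),S(672,252)])-proj("scene",co); bt=T(205,208)-proj("top",co[1:2])[0]
print(bs,bt)
def ray(n,u,z):
    p=P[n]; d=np.asarray(p["T"])[:3,:3]@np.linalg.solve(p["mtx"],[u[0],u[1],1]); o=np.asarray(p["T"])[:3,3]; return o+d*(z-o[2])/d[2]
d=np.load("imgs2.npz")
w=S(585,500)
print("scene pin wide -> seat",ray("scene",w-bs.mean(0),.043)-[.024,0,0], ray("scene",np.array([155.43,174.53])-bs.mean(0),.043)-[.024,0,0])
print("top",ray("top",np.array([417.,187.])-bt,.043)-[.024,0,0],ray("top",np.array([418.03,201.67])-bt,.043)+[.024,0,0], ray("top",T(195,268)-bt,.043)-[.024,0,0])
```

```text
[[ 1.65686411 -0.40429304]
 [ 0.68494199  0.8676726 ]
 [ 0.13716871  1.69813783]] [-0.82975644  1.27740195]
scene pin wide -> seat [ 0.53401665 -0.31858889  0.043     ] [ 0.53396764 -0.31878462  0.043     ]
top [ 0.53416771 -0.32034334  0.043     ] [ 0.53350342 -0.32109594  0.043     ] [ 0.53388237 -0.31989807  0.043     ]
```

>>> {"api": "move_arm", "payload": {
  "steps": [-0.002, 0.006, 0, 0, 0, 0, 0.01, -0.002, 0.006, 0, 0, 0, 0, 0.01, -0.002, 0.006, 0.015, 0, 0, 0, 0.01]
}}

```text
time: 21.8
position: [0.5366, -0.3215, 0.1596]
orientation: [0.709, 0.705, -0.0, 0.004]
force: [0.5, -1.1, -5.9]
grip_width: 0.263
grip_force: 80.4
```

Run:
```python
from h import *
show(); print(rel([.533,-.3195,.12],orient(np.pi/2-.005,0)))
```

```text
t21.80 [ 0.5366 -0.3215  0.1596] zaxis [ 0.005 -0.005 -1.   ] F [ 0.5 -1.1 -5.9] w0.263 g80.4 j [-0.68  0.37  1.49 -0.    1.28 -0.67]
in case -0.2301 -0.5147
([0.0022, -0.0038, 0.0396], [0.28, 0.3, -0.01])
```

>>> {"api": "move_arm", "payload": {
  "steps": [0.002, -0.003, 0.02, 0, 0, 0, 0.01, 0.002, -0.003, 0.02, 0, 0, 0, 0.01, 0.002, -0.003, 0.02, 0, 0, 0, 0.01]
}}

```text
time: 22.18
position: [0.5322, -0.3191, 0.138]
orientation: [0.709, 0.705, -0.0, 0.001]
force: [0.2, 0.2, -6.0]
grip_width: 0.26
grip_force: 80.0
```

>>> {"api": "move_arm", "payload": {
  "steps": [0, 0, 0, 0, 0, 0, 0.01, 0, 0, 0, 0, 0, 0, 0.01]
}}

```text
time: 22.42
position: [0.5326, -0.3194, 0.139]
orientation: [0.709, 0.705, -0.0, 0.002]
force: [0.5, 0.0, -6.4]
grip_width: 0.263
grip_force: 80.0
```

>>> {"api": "move_arm", "payload": {
  "steps": [0, 0, 0, 0, 0, 0, 0.01]
}}

```text
time: 22.55
position: [0.5323, -0.3192, 0.1385]
orientation: [0.709, 0.705, -0.0, 0.002]
force: [-0.3, 0.0, -7.1]
grip_width: 0.259
grip_force: 80.0
```

>>> {"api": "move_arm", "payload": {
  "steps": [0, 0, 0.02, 0, 0, 0, 0.01, 0, 0, 0.035, 0, 0, 0, 0.01, 0, 0, 0.041, 0, 0, 0, 0.01, 0, 0, 0.041, 0, 0, 0, 0.01]
}}

```text
time: 23.05
position: [0.5313, -0.3185, 0.0954]
orientation: [0.709, 0.705, -0.0, -0.0]
force: [-0.1, -0.4, -5.9]
grip_width: 0.263
grip_force: 81.8
```

>>> {"api": "move_arm", "payload": {
  "steps": [0, 0, 0.003, 0, 0, 0, 0.01, 0, 0, 0.006, 0, 0, 0, 0.01, 0, 0, 0.006, 0, 0, 0, 0.01]
}}

```text
time: 23.42
position: [0.5321, -0.319, 0.091]
orientation: [0.709, 0.705, -0.0, 0.001]
force: [1.0, 1.0, -5.4]
grip_width: 0.257
grip_force: 81.8
```

Between the cheeks with no force so far. The feet are at about 0.049, so I'll go on in small steps.

>>> {"api": "move_arm", "payload": {
  "steps": [0, 0, 0.002, 0, 0, 0, 0.01, 0, 0, 0.004, 0, 0, 0, 0.01, 0, 0, 0.004, 0, 0, 0, 0.01]
}}

```text
time: 23.8
position: [0.5319, -0.3189, 0.0867]
orientation: [0.709, 0.705, -0.0, 0.001]
force: [-0.1, -1.0, -6.1]
grip_width: 0.261
grip_force: 81.8
```

>>> {"api": "move_arm", "payload": {
  "steps": [0, 0, 0.0015, 0, 0, 0, 0.01, 0, 0, 0.003, 0, 0, 0, 0.01]
}}

```text
time: 24.05
position: [0.5322, -0.3192, 0.084]
orientation: [0.709, 0.705, -0.0, 0.001]
force: [1.0, 0.3, -5.7]
grip_width: 0.263
grip_force: 81.9
```

>>> {"api": "move_arm", "payload": {
  "steps": [0, 0, 0.002, 0, 0, 0, 0.01, 0, 0, 0.004, 0, 0, 0, 0.01, 0, 0, 0.004, 0, 0, 0, 0.01]
}}

```text
time: 24.42
position: [0.5321, -0.3191, 0.0799]
orientation: [0.709, 0.705, -0.0, 0.001]
force: [1.0, 0.0, -5.8]
grip_width: 0.266
grip_force: 82.0
```

>>> {"api": "move_arm", "payload": {
  "steps": [0, 0, 0.0015, 0, 0, 0, 0.01, 0, 0, 0.003, 0, 0, 0, 0.01, 0, 0, 0.003, 0, 0, 0, 0.01]
}}

```text
time: 24.8
position: [0.5324, -0.3192, 0.0783]
orientation: [0.709, 0.705, -0.0, 0.001]
force: [-2.6, 2.5, 3.3]
grip_width: 0.262
grip_force: 83.2
```

>>> {"api": "move_arm", "payload": {
  "steps": [0, 0, 0.001, 0, 0, 0, 0.01, 0, 0, 0.001, 0, 0, 0, 0.01, 0, 0, 0.001, 0, 0, 0, 0.01]
}}

```text
time: 25.18
position: [0.5324, -0.3191, 0.0782]
orientation: [0.709, 0.705, -0.0, 0.001]
force: [-3.8, 3.4, 8.1]
grip_width: 0.263
grip_force: 84.0
```

>>> {"api": "move_arm", "payload": {
  "steps": [0, 0, 0, 0, 0, 0, 0.06, 0, 0, 0, 0, 0, 0, 0.06, 0, 0, 0, 0, 0, 0, 0.06, 0, 0, -0.005, 0, 0, 0, 0.06, 0, 0, -0.05, 0, 0, 0, 0.06, 0, 0, -0.11, 0, 0, 0, 0.06, 0, 0, -0.15, 0, 0, 0, 0.06, 0, 0, -0.15, 0, 0, 0, 0.06]
}}

```text
time: 26.18
position: [0.5346, -0.3208, 0.2321]
orientation: [0.709, 0.705, 0.0, 0.007]
force: [-0.4, 0.0, -0.1]
grip_width: 0.699
grip_force: 0.0
```

Run:
```python
from h import *
show()
a=ctrl.read_camera("top"); b=ctrl.read_camera("scene")
c=lambda im,x,y,w=56,h=84:cv2.resize(im[y:y+h,x:x+w],(400,600),interpolation=cv2.INTER_CUBIC)
g=np.hstack([c(a,390,150),c(b,130,105)])
g=(255*(g/255.)**.7).astype(np.uint8); cv2.imwrite("pics/b2.png",g[:,:,::-1])
```

```text
t26.18 [ 0.5346 -0.3208  0.2321] zaxis [ 0.01  -0.009 -1.   ] F [-0.4  0.  -0.1] w0.699 g0.0 j [-0.68  0.3   1.43 -0.    1.4  -0.67]
in case -0.2318 -0.5133
```

View pics/b2.png

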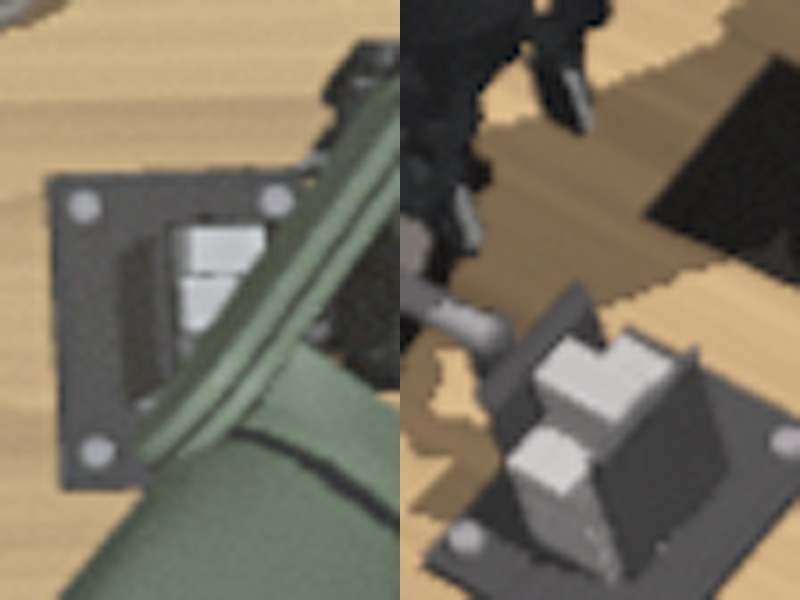

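The spacer is seated level between the cheeks, flush on the lower one at about (550,460) in the scene half, and the gripper is clear. Handing in.

```bash
python3 -c "
from plant import ctrl
print(ctrl.sign_off())"
```

```text
the job is handed in; nothing more can be done
None
```

I found the spacer by feel, stood it on the mat and let go, then seated it on the lower spacer in the bracket; the job is handed in after about 26 s, with no verdict reported. The pins can't be read directly, but it was still held when it met contact at the expected home height. After I let go, the last picture shows it flush.

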